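# Pin the trolley drawbar in its tow coupling

### The arm

A 7-joint arm with a two-finger parallel gripper is mounted at the origin on the work surface. World frame = base frame: x ahead of the robot, y to its left, z up, the work surface at z = 0. Lengths are in m, angles in rad, forces in N, time in s.
With the tool pointing down it reaches from about 0.425 to 0.875 m from the base axis. Payload 4.7 kg.
Tool frame: the origin (TCP) lies between the finger pads; the fingertips stand 14 mm ahead of it and the grasp point (between the pads) lies 5 mm behind it; z points along the fingers, y is the line along which they close (so a half turn about z gives the same grasp; the last joint's range is limited). The gripper opens to 87 mm and grips with 3 to 60 N. Pads are 19 mm wide; open, the fingers measure 117 mm over their backs; the gripper's body (75 mm by 190 mm) begins 51 mm behind the grasp point.
Start: joints at [-1.167, 0.321, -0.07, 1.45, 0.023, 1.371, -0.057], TCP at [0.247, 0.601, 0.237] pointing down, gripper open.
Joint ranges: [-2.86, 2.86], [-0.3, 2.09], [-1.38, 1.24], [0.06, 2.45], [-1.56, 4.7], [0.09, 2.05], [-2.69, 2.69]. Speed limits (rad/s): [2.57, 2.57, 3.14, 3.14, 3.14, 3.14, 3.14].

### API

Orientations are given as a rotation vector (axis times angle).
In Python, from bench import ctrl gives the robot as it stands.
- The arm moves only by the tool step_arm, never from a script. Its argument "commands" is a list of rows, each an object with "travel": the shift along the tool's x, y, z in m, a list of three; "turn": the turn, a rotation vector about the tool's x, y, z in degrees, a list of three. A call has 1 to 5 rows; each row is the pose to reach, as a shift and turn from the pose commanded when the call began, along the tool's axes at that moment; what a row does not reach only later rows make up. A row lasts 1/10 s, in which the tool goes at most 50 mm and 8.59 degrees, less where a joint would pass 70% of its speed; a pose out of reach is approached as far as the arm can. A call with a gripper value outside its range is refused whole. "gripper" is the opening, from 0 (shut) to 1 (fully open), set as the call begins (left out, the last holds). The fingers move at their own pace and stop on an object; "force" is the grip in N (left out, the last holds). Time passes only in rows, so rows that repeat a pose let the fingers close. It gives the time, the measured TCP pose, the force, the opening and the grip force at its end, in the units of the state.
- ctrl.get_state(): the state, without advancing time (a new reading comes with each control period).
- ctrl.get_image(name): name is "side" or "top" or "wrist"; returns the picture (420x560x3 uint8, red, green, blue); there is no depth.
- ctrl.camera_model(name): a dict with "fx", "fy", "cx", "cy" (pixels), "R" (3x3) and "t" (3): a world point X has camera coordinates R X + t; the wrist camera has in their place "T_tool_cam" (4x4, takes a point from camera to tool coordinates, whose origin is the TCP and whose axes are the flange's). Camera axes: x right, y down, z forward; pixel columns grow to the right and rows downward; lengths in m; the calibration is good to about 2 mm. A picture is of the moment at which its call begins: read the wrist's pose just before it. camera_model takes no time and is no camera call.
- ctrl.close_job(): hands the job in; it is judged then, once.
The state is a dict: "time": time; "joint_positions": joint angles; "qd": joint speeds; "joint_torque": joint torques, N m; "position": TCP position; "tool_rot": TCP orientation; "ft_force": force on the tool from outside, world axes, zero at the start; "torque": the same for the moment, N m; "grip_width": opening from 0.0 (shut) to 1.0 (fully open); "grip_force": force on a finger pad.
Only numpy, scipy, OpenCV 4.12 (cv2) and the standard library are available. Lean on these libraries where they do the work, as an engineer would, in place of code of your own. Each camera call takes 0.05 s, during which the arm holds its last target. There are 200 camera calls.

### The job

Couple the drawbar on the stores desk: take the long slim hitch pin out of its wooden block and lower it through both jaws of the steel tow coupling (and the drawbar eye between them) until its collar rests on the upper jaw, then let go. Leave the short pin and the thick pin standing in their blocks.

Things in the scene. Friction and masses are not known exactly. Their poses are not given: they have to be found in the camera images.
- long_pin_center (a point): Long slim pin, loose, 0.4 kg, upright in a fixed wooden block 64 mm square, 55 high (21 mm socket, 47 deep). From the foot: steel shank 18 mm dia, 120 long; collar 50 dia, 6 thick; black round grip 28 dia, 50 tall; 176 in all. Point: on its axis half-way up, 88 mm above the foot, 32 below the collar, 63 below the grip's middle; z to the grip. The pins swap blocks from run to run.
- short_pin_center (a point): Bystander: the short pin, same grip, collar and 18 mm shank, but the shank is only 60 mm long (116 mm in all), too short for the lower jaw. It stands in a like block. This point lies on its axis half-way up, 58 mm above its foot.
- thick_pin_center (a point): Bystander: the thick pin, same grip and collar, but its shank is 38 mm thick, too thick for the bores, and 80 mm long (136 mm in all). It stands in a like block, 68 mm square, its top 144 mm above the desk. This point lies on its axis half-way up, 68 mm above its foot.
- coupling: Dark steel clevis fixed to the desk. Origin: on the desk, on the bores' vertical axis; z up, x out of the mouth along the drawbar. Two jaws 90 x 84 mm, 16 thick, each with a 32 mm bore, mouths chamfered: lower jaw 30 to 46 mm above the desk, upper jaw 119 to 135, its top the highest part. Between them, 75 to 89 mm up, the fixed drawbar eye (42 mm hole), coaxial. Base plate top 10 mm up.
Mind the look-alikes: they are no part of the job. What is shaped like the part that bears long_pin_center but orange is not meant.

How it is judged:
By the outcome, as a careful person would: the job done as asked, in the order asked, and still so for the second after the job is handed in, with the robot touching nothing.
It also fails if it takes over 45 s, if anything falls off the work surface, if the arm or the gripper's body presses on something with over 40 N, if the wrist force passes 120 N, or if a joint passes its speed limit or range.

## Working session

There is one attempt and no reset: what is moved stays moved. The work goes in short steps, Python scripts to look and compute and a tool call to move; the robot and the scene stay as the last step left them, time stands still between calls to the robot, and variables do not carry over. Pictures are saved under pics/ and viewed, at most 10 in all, crops included, and the job is handed in when it is done.

Besides the shell and the picture viewer there is one more tool, called after "Emit:" as name(argument=value, ...), one argument or row to a line, values as JSON. step_arm: Moves the arm, as the interface text tells. Its arguments: {"type":"object","properties":{"commands":{"type":"array"},"gripper":{"type":"number"},"force":{"type":"number"}},"required":["commands"]}

```bash
mkdir -p pics; python3 - <<'E'
from bench import ctrl
import cv2,numpy as np
np.set_printoptions(precision=4,suppress=True)
s=ctrl.get_state();print(s)
for n in("side","top","wrist"):
    cv2.imwrite(f"pics/{n}0.png",ctrl.get_image(n)[:,:,::-1])
    print(n,ctrl.camera_model(n))
a=[cv2.imread(f"pics/{n}0.png") for n in("side","top")]
E
```

```text
{'time': 0.0, 'joint_positions': array([-1.1669,  0.3218, -0.0701,  1.4517,  0.0226,  1.3708, -0.0569]), 'qd': array([-0.0001, -0.0001,  0.0003,  0.0009,  0.0003, -0.0006,  0.001 ]), 'joint_torque': array([  0.0001, -49.1274,  -0.404 , -31.2528,  -0.0639,   0.044 ,
         0.0002]), 'position': array([0.2468, 0.6007, 0.2354]), 'tool_rot': array([-0.6083, -3.0818,  0.003 ]), 'ft_force': array([-0.3843,  0.0315,  0.6709]), 'torque': array([ 0.0261,  0.0232, -0.0376]), 'grip_force': 0.0, 'grip_width': 0.9984469431611925}
side {'fx': 426.55511790493176, 'fy': 426.55511790493176, 'cx': 282.08227337109724, 'cy': 207.43744167733226, 'R': array([[ 0.7981, -0.6023,  0.0127],
       [-0.3617, -0.4959, -0.7895],
       [ 0.4818,  0.6255, -0.6137]]), 't': array([-0.4287,  0.2678,  0.5928])}
top {'fx': 386.4938130989024, 'fy': 386.4938130989024, 'cx': 282.12629207131306, 'cy': 207.33565128081088, 'R': array([[ 0.0255, -0.9997,  0.0068],
       [-0.9947, -0.026 , -0.0995],
       [ 0.0997, -0.0042, -0.995 ]]), 't': array([0.0042, 0.5387, 0.7117])}
wrist {'fx': 327.79303821444756, 'fy': 327.79303821444756, 'cx': 278.7345054335148, 'cy': 215.36377916102848, 'T_tool_cam': array([[-0.001 , -0.9661, -0.2581,  0.0703],
       [ 1.    , -0.0013,  0.001 , -0.0005],
       [-0.0013, -0.2581,  0.9661, -0.1483],
       [ 0.    ,  0.    ,  0.    ,  1.    ]])}
```

View pics/side0.png

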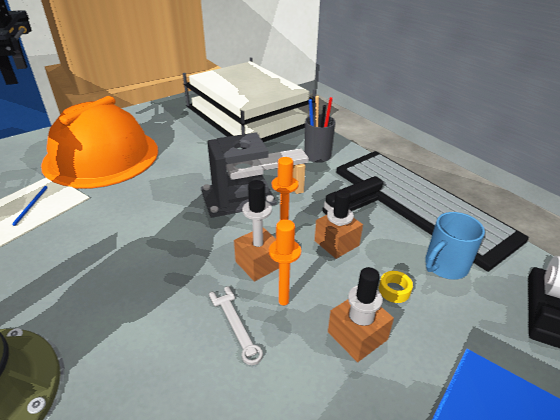

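View pics/top0.png

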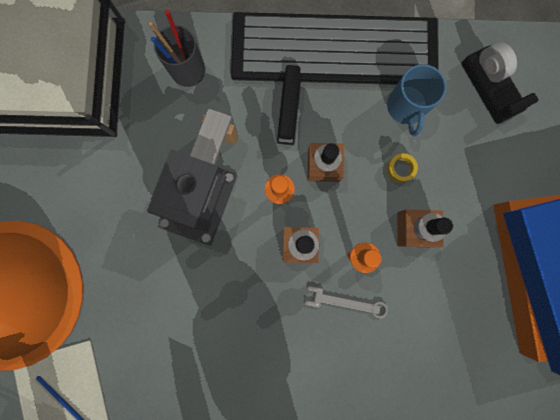

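The long slim pin stands at side (257,185–250), which is the block at (302,245) in the top view, with its grip at (304,243). The bore is at top (185,184). There are two orange decoys at top (280,188) and (366,258).

```bash
cat >h.py <<'E'
from bench import ctrl
import cv2,numpy as np
np.set_printoptions(precision=4,suppress=True)
def ray(n,p):
    m=ctrl.camera_model(n);R=np.array(m['R']);t=np.array(m['t'])
    d=np.array([(p[0]-m['cx'])/m['fx'],(p[1]-m['cy'])/m['fy'],1.])
    return -R.T@t,R.T@d/np.linalg.norm(d)
def plane(n,p,z):
    c,d=ray(n,p);return c+d*(z-c[2])/d[2]
def tri(p,q):
    c,d=ray("top",p);e,f=ray("side",q)
    s=np.linalg.lstsq(np.c_[d,-f],e-c,rcond=None)[0]
    a=c+s[0]*d;b=e+s[1]*f;return (a+b)/2,np.linalg.norm(a-b)
def proj(n,X):
    m=ctrl.camera_model(n);v=np.array(m['R'])@X+m['t'];return m['fx']*v[0]/v[2]+m['cx'],m['fy']*v[1]/v[2]+m['cy']
E
python3 - <<'E'
from h import *
T=cv2.imread("pics/top0.png");S=cv2.imread("pics/side0.png")
def blobs(n,I,m,a):
    k,l,st,c=cv2.connectedComponentsWithStats(m.astype(np.uint8))
    for i in range(1,k):
        if st[i,4]>a: print(n,st[i],c[i])
for n,I in(("top",T),("side",S)):
    h=cv2.cvtColor(I,cv2.COLOR_BGR2HSV)
    blobs(n+" orange",I,(h[...,0]>8)&(h[...,0]<18)&(h[...,1]>220)&(h[...,2]>120),80)
    blobs(n+" black",I,h[...,2]<35,80)
    blobs(n+" wood",I,(h[...,0]<14)&(h[...,1]>100)&(h[...,1]<215)&(h[...,2]>50),300)
print("cam",ray("top",(280,210))[0])
print("bore",plane("top",(185,184),.135)); print("grip",tri((304,242),(257,183)))
a=cv2.resize(T[130:290,140:380],None,fx=3.3,fy=3.3,interpolation=2)
cv2.imwrite("pics/c1.png",a)
E
```

```text
top black [   0    0  125  133 2450] [91.9657 78.2114]
top black [ 231   13  207  131 3141] [316.2082  65.306 ]
top black [178  27  16  32 203] [185.4631  43.798 ]
top black [ 462   49   76   74 1967] [495.6314  91.3894]
top black [  0 127 111   9 663] [ 53.1614 130.8084]
top black [321 144  17  20 185] [329.2919 153.3135]
top black [426 218  26  16 303] [438.5677 225.6931]
top wood [308 143  36  39 597] [323.6064 165.5025]
top wood [265 174  30  30 700] [279.26   188.6386]
top wood [ 493  195   67  167 2667] [520.027  282.5516]
top wood [398 210  45  37 772] [414.6101 229.3031]
top wood [   0  221   83  150 9706] [ 35.2779 293.1973]
top wood [283 227  36  36 420] [296.0738 244.8881]
top wood [348 242  34  31 739] [364.8579 257.2869]
side orange [  42   96  115   92 6785] [ 97.549  146.3714]
side orange [272 162  26  63 733] [284.3315 188.7722]
side orange [ 269  226   31   79 1099] [283.5532 259.3103]
side black [   0    0   31   84 1172] [10.2253 41.0137]
side black [185  83 123  43 472] [244.2585 107.4068]
side black [188 104  44  32 175] [209.5086 120.6229]
side black [262 124  43  18 158] [283.0127 132.4873]
side black [ 326  152  108   83 1834] [367.1701 196.1652]
side black [249 180  16  32 431] [256.4594 196.1021]
side black [474 230  54  41 793] [501.1677 250.652 ]
side black [357 268  22  35 481] [366.9501 287.1642]
side black [ 528  268   32   80 1732] [542.153  309.8279]
side black [  0 338   9  37 122] [  4.377  357.0984]
side wood [ 315  215   48   44 1350] [337.4985 235.9296]
side wood [ 234  223   46   58 1434] [255.3766 255.2392]
side wood [ 328  299   66   63 2165] [358.6277 330.7751]
cam [0.4648 0.0212 0.7617]
bore [0.5618 0.1784 0.135 ]
grip (array([ 0.4715, -0.0151,  0.1834]), np.float64(0.0003250635039258625))
```

View pics/c1.png

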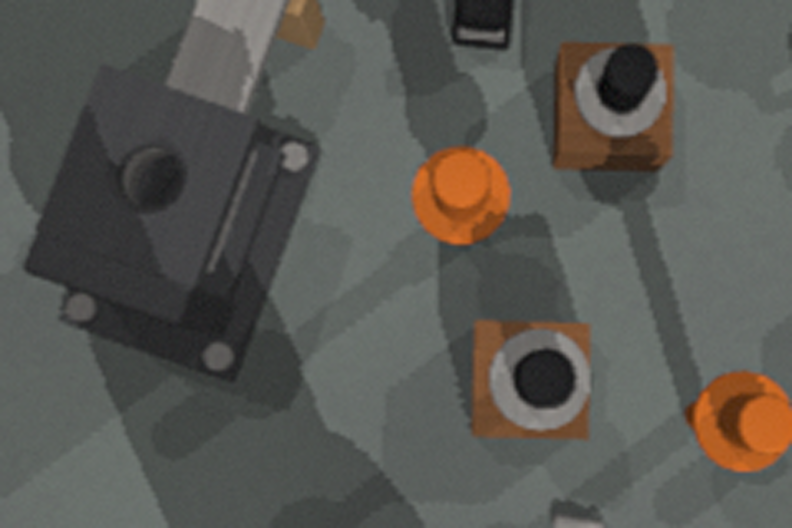

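```bash
cat >>h.py <<'E'
from scipy.spatial.transform import Rotation as Ro
def go(p,yaw):
    "travel (mm) and turn (deg) from the present pose to p, tool down, tool y at yaw deg"
    s=ctrl.get_state();R=Ro.from_rotvec(s['tool_rot']);a=np.radians(yaw)
    y=np.array([np.cos(a),np.sin(a),0]);z=np.array([0,0,-1.]);G=Ro.from_matrix(np.c_[np.cross(y,z),y,z])
    d=R.inv().apply(np.array(p)-s['position'])
    print("travel mm",(d*1e3).round(1),"turn",(R.inv()*G).as_rotvec(degrees=True).round(2),"t",s['time'],"pos",s['position'])
E
python3 - <<'E'
from h import *
print("bore",plane("top",(186,184),.135));print("grip",tri((304.5,244),(257,183)))
print("grip by plane",plane("top",(304.5,244),.184))
for p in((280,184.5),(371.6,258.3)):print("orange",plane("top",p,.176))
print("side check bore",proj("side",plane("top",(186,184),.135)))
print("orange tops side",[proj("side",plane("top",p,.176)) for p in((280,184.5),(371.6,258.3))])
go((.3217,.3955,.30),31.7)
go((.471,-.016,.32),-40)
E
```

```text
bore [0.5619 0.1768 0.135 ]
grip (array([ 0.4695, -0.0164,  0.1848]), np.float64(0.0017525880853843639))
grip by plane [ 0.4687 -0.016   0.184 ]
orange [0.5586 0.0229 0.176 ]
orange [ 0.4499 -0.1179  0.176 ]
side check bore (np.float64(241.40275490649321), np.float64(145.38243715174337))
orange tops side [(np.float64(285.19572258307755), np.float64(160.52039887556109)), (np.float64(284.59799172665544), np.float64(224.15684536484665))]
travel mm [-147.2 -161.6  -64. ] turn [-0.08  0.03 35.97] t 0.15 pos [0.2469 0.6009 0.2357]
travel mm [-441.7 -485.6  -83.5] turn [ -0.05   0.08 107.67] t 0.15 pos [0.2469 0.6009 0.2357]
```

Emit:
step_arm(
  commands=[
    {"travel":[-0.02,-0.022,-0.03],"turn":[0,0,7]},
    {"travel":[-0.05,-0.055,-0.045],"turn":[0,0,14]},
    {"travel":[-0.082,-0.09,-0.055],"turn":[0,0,21]},
    {"travel":[-0.115,-0.126,-0.064],"turn":[0,0,28]},
    {"travel":[-0.147,-0.162,-0.064],"turn":[0,0,36]},
  ],
  gripper=0.65,
  force=30,
)

```text
time: 0.65
position: [0.3223, 0.394, 0.3018]
tool_rot: [1.538, 2.739, 0.004]
ft_force: [0.6, 0.3, 1.0]
grip_width: 0.676
grip_force: 0.0
```

```bash
python3 - <<'E'
from h import *
go((.396,.19,.32),-4)
E
```

```text
travel mm [-212.5  -43.2  -18.5] turn [ 0.11 -0.09 35.36] t 0.65 pos [0.3223 0.394  0.3018]
```

Emit:
step_arm(
  commands=[
    {"travel":[-0.043,-0.009,-0.004],"turn":[0,0,7]},
    {"travel":[-0.086,-0.017,-0.008],"turn":[0,0,14]},
    {"travel":[-0.128,-0.026,-0.012],"turn":[0,0,21]},
    {"travel":[-0.17,-0.034,-0.016],"turn":[0,0,28]},
    {"travel":[-0.212,-0.043,-0.018],"turn":[0,0,35.4]},
  ],
)

```text
time: 1.15
position: [0.3965, 0.1908, 0.3188]
tool_rot: [-2.298, -2.142, -0.001]
ft_force: [1.3, 0.7, -0.3]
grip_width: 0.653
grip_force: 0.0
```

```bash
python3 - <<'E'
from h import *
go((.4695,-.016,.32),-40)
E
```

```text
travel mm [-201.1   87.4   -1.3] turn [ 0.02 -0.05 35.98] t 1.15 pos [0.3965 0.1908 0.3188]
```

Emit:
step_arm(
  commands=[
    {"travel":[-0.043,0.019,0],"turn":[0,0,7]},
    {"travel":[-0.086,0.037,0],"turn":[0,0,14]},
    {"travel":[-0.128,0.055,-0.001],"turn":[0,0,21.5]},
    {"travel":[-0.168,0.073,-0.001],"turn":[0,0,29]},
    {"travel":[-0.201,0.087,-0.001],"turn":[0,0,36]},
  ],
)

```text
time: 1.65
position: [0.4701, -0.0166, 0.3196]
tool_rot: [2.849, 1.324, 0.001]
ft_force: [1.0, -0.2, 0.0]
grip_width: 0.647
grip_force: 0.0
```

Emit:
step_arm(
  commands=[
    {"travel":[0,0,0],"turn":[0,0,0]},
    {"travel":[0,0,0],"turn":[0,0,0]},
  ],
)

```text
time: 1.85
position: [0.4697, -0.0141, 0.3193]
tool_rot: [-2.844, -1.333, 0.0]
ft_force: [0.3, 0.7, -0.6]
grip_width: 0.655
grip_force: 0.0
```

```bash
cat >>h.py <<'E'
def wray(p,s):
    m=ctrl.camera_model("wrist");T=np.array(m['T_tool_cam']);R=Ro.from_rotvec(s['tool_rot']).as_matrix()
    d=np.array([(p[0]-m['cx'])/m['fx'],(p[1]-m['cy'])/m['fy'],1.])
    return s['position']+R@T[:3,3],R@T[:3,:3]@d
def wplane(p,s,z):
    c,d=wray(p,s);return c+d*(z-c[2])/d[2]
def wproj(X,s):
    m=ctrl.camera_model("wrist");T=np.array(m['T_tool_cam']);R=Ro.from_rotvec(s['tool_rot']).as_matrix()
    v=T[:3,:3].T@(R.T@(np.array(X)-s['position'])-T[:3,3]);return m['fx']*v[0]/v[2]+m['cx'],m['fy']*v[1]/v[2]+m['cy']
E
python3 - <<'E'
from h import *
s=ctrl.get_state();I=ctrl.get_image("wrist")[:,:,::-1];cv2.imwrite("pics/w1.png",I)
print(s['position'],s['tool_rot'],wproj((.4695,-.016,.184),s))
h=cv2.cvtColor(np.ascontiguousarray(I),cv2.COLOR_BGR2HSV)
k,l,st,c=cv2.connectedComponentsWithStats((h[...,2]<45).astype(np.uint8))
for i in range(1,k):
    if st[i,4]>300:print(st[i],c[i])
E
```

```text
[ 0.4697 -0.0141  0.3193] [-2.8441 -1.3326  0.0004] (np.float64(279.9465364761074), np.float64(211.16240395293892))
[384   0  69  72 411] [413.8029  29.5596]
[481   5  79 131 678] [524.5177  77.0678]
[400 120  30  26 349] [409.9857 131.4871]
[   0  247  165   28 1845] [ 76.8997 260.5631]
[184 246  42  30 743] [210.3943 262.7497]
[334 246  40  30 604] [349.851  261.6639]
[540 247  20  28 473] [550.9112 261.3721]
[ 363  248  174   87 2769] [422.3687 288.3445]
[   0  273  216  108 5909] [108.2437 343.3628]
[534 307  26  45 795] [549.     324.4604]
[ 190  349  146   35 1949] [262.6773 364.5541]
[    0   349   459    71 14565] [215.563  398.2414]
[ 458  349  102   34 1110] [513.8991 363.0865]
```

View pics/w1.png

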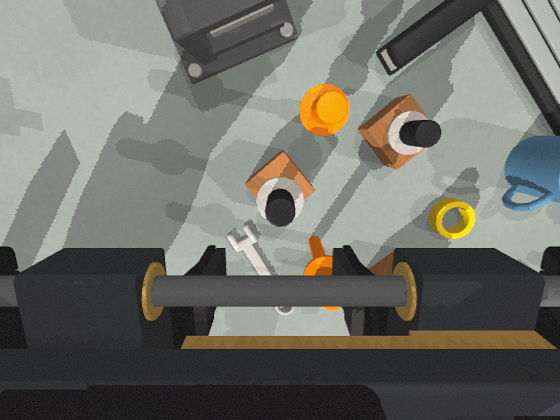

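The wrist view shows the grip top at about (280,210), where I predicted (280,211). The orange pins are clear of the fingers, so I'll descend.

```bash
python3 - <<'E'
from h import *
go((.4695,-.0155,.155),-40)
E
```

```text
travel mm [ -2.1   1.8 164.3] turn [-0.06 -0.    0.35] t 1.9 pos [ 0.4695 -0.0129  0.3193]
```

Emit:
step_arm(
  commands=[
    {"travel":[-0.001,0.001,0.03],"turn":[0,0,0]},
    {"travel":[-0.001,0.001,0.06],"turn":[0,0,0]},
    {"travel":[-0.001,0.001,0.085],"turn":[0,0,0]},
    {"travel":[-0.001,0.001,0.1],"turn":[0,0,0]},
    {"travel":[-0.001,0.001,0.1],"turn":[0,0,0]},
  ],
)

```text
time: 2.4
position: [0.4681, -0.0133, 0.2173]
tool_rot: [-2.84, -1.339, 0.007]
ft_force: [-0.7, -0.0, -0.1]
grip_width: 0.648
grip_force: 0.0
```

```bash
python3 - <<'E'
from h import *
go((.4695,-.0155,.155),-40)
for i in range(3):
    ctrl.get_image("wrist");go((.4695,-.0155,.155),-40)
s=ctrl.get_state();I=np.ascontiguousarray(ctrl.get_image("wrist")[:,:,::-1])
print(wproj((.4695,-.0155,.184),s),wproj((.4695,-.0155,.134),s))
cv2.imwrite("pics/w2.png",I)
E
```

```text
travel mm [-0.6  2.7 62.3] turn [-0.19  0.19  0.5 ] t 2.4 pos [ 0.4681 -0.0133  0.2173]
travel mm [-1.2  1.6 63.9] turn [-0.09  0.08  0.46] t 2.45 pos [ 0.4691 -0.0135  0.2189]
travel mm [-1.6  0.7 64.9] turn [-0.   -0.01  0.43] t 2.5 pos [ 0.47   -0.0138  0.2199]
travel mm [-1.8  0.1 65.5] turn [ 0.05 -0.07  0.39] t 2.55 pos [ 0.4705 -0.0141  0.2205]
(np.float64(278.6798960577958), np.float64(251.6559287097852)) (np.float64(278.68472739878536), np.float64(227.39825323568954))
```

View pics/w2.png

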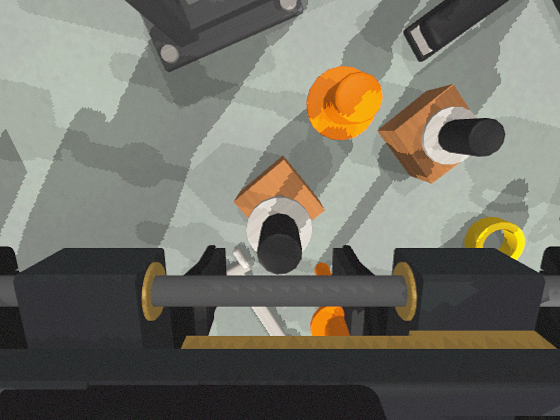

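The grip is centred between the fingers: its top is at about (280,250) against a predicted (279,252).

Emit:
step_arm(
  commands=[
    {"travel":[-0.001,0,0.025],"turn":[0,0,0]},
    {"travel":[-0.001,0,0.045],"turn":[0,0,0]},
    {"travel":[-0.001,0,0.06],"turn":[0,0,0]},
    {"travel":[-0.001,0,0.065],"turn":[0,0,0]},
    {"travel":[-0.001,0,0.065],"turn":[0,0,0]},
  ],
)

```text
time: 3.1
position: [0.4695, -0.0157, 0.1549]
tool_rot: [2.844, 1.335, 0.0]
ft_force: [-1.0, 0.5, 0.6]
grip_width: 0.648
grip_force: 0.0
```

Emit:
step_arm(
  commands=[
    {"travel":[0,0,0],"turn":[0,0,0]},
    {"travel":[0,0,0],"turn":[0,0,0]},
    {"travel":[0,0,0],"turn":[0,0,0]},
    {"travel":[0,0,0],"turn":[0,0,0]},
    {"travel":[0,0,0],"turn":[0,0,0]},
  ],
  gripper=0.0,
  force=35,
)

```text
time: 3.6
position: [0.4695, -0.0158, 0.1549]
tool_rot: [2.844, 1.334, 0.001]
ft_force: [-0.3, 0.9, 1.4]
grip_width: 0.314
grip_force: 35.0
```

Emit:
step_arm(
  commands=[
    {"travel":[0,0,-0.01],"turn":[0,0,0]},
    {"travel":[0,0,-0.03],"turn":[0,0,0]},
    {"travel":[0,0,-0.055],"turn":[0,0,0]},
    {"travel":[0,0,-0.085],"turn":[0,0,0]},
    {"travel":[0,0,-0.115],"turn":[0,0,0]},
  ],
)

```text
time: 4.1
position: [0.4685, -0.0161, 0.2704]
tool_rot: [-2.844, -1.334, 0.003]
ft_force: [0.3, 0.2, -3.8]
grip_width: 0.311
grip_force: 35.0
```

Emit:
step_arm(
  commands=[
    {"travel":[0,0,-0.03],"turn":[0,0,0]},
    {"travel":[0,0,-0.05],"turn":[0,0,0]},
    {"travel":[0,0,-0.06],"turn":[0,0,0]},
    {"travel":[0,0,-0.06],"turn":[0,0,0]},
    {"travel":[0,0,-0.06],"turn":[0,0,0]},
  ],
)

```text
time: 4.6
position: [0.4687, -0.0159, 0.3284]
tool_rot: [-2.844, -1.334, 0.003]
ft_force: [0.5, 0.2, -4.5]
grip_width: 0.316
grip_force: 35.0
```

```bash
python3 - <<'E'
from h import *
go((.525,.10,.335),-40)
go((.562,.177,.335),-40)
E
```

```text
travel mm [125.1 -30.9  -6.8] turn [-0.07  0.09  0.26] t 4.6 pos [ 0.4687 -0.0159  0.3284]
travel mm [208.  -51.6  -6.9] turn [-0.07  0.09  0.26] t 4.6 pos [ 0.4687 -0.0159  0.3284]
```

Emit:
step_arm(
  commands=[
    {"travel":[0.02,-0.005,-0.002],"turn":[0,0,0]},
    {"travel":[0.05,-0.012,-0.004],"turn":[0,0,0]},
    {"travel":[0.085,-0.021,-0.006],"turn":[0,0,0]},
    {"travel":[0.12,-0.03,-0.006],"turn":[0,0,0]},
    {"travel":[0.155,-0.038,-0.006],"turn":[0,0,0]},
  ],
)

```text
time: 5.1
position: [0.5391, 0.1298, 0.3338]
tool_rot: [-2.843, -1.335, 0.004]
ft_force: [0.1, -0.8, -3.1]
grip_width: 0.312
grip_force: 35.0
```

Emit:
step_arm(
  commands=[
    {"travel":[0.025,-0.006,0],"turn":[0,0,0]},
    {"travel":[0.043,-0.011,0],"turn":[0,0,0]},
    {"travel":[0.052,-0.013,0],"turn":[0,0,0]},
    {"travel":[0.052,-0.013,0],"turn":[0,0,0]},
    {"travel":[0.052,-0.013,0],"turn":[0,0,0]},
  ],
)

```text
time: 5.6
position: [0.5623, 0.1743, 0.3355]
tool_rot: [2.845, 1.332, -0.001]
ft_force: [0.1, -0.8, -3.0]
grip_width: 0.315
grip_force: 35.0
```

```bash
python3 - <<'E'
from h import *
I=ctrl.get_image("side")[:,:,::-1];J=ctrl.get_image("wrist")[:,:,::-1]
go((.562,.177,.335),-40)
s=ctrl.get_state();p=s['position']
print("foot exp side",proj("side",p+[0,0,-.146]),"collar",proj("side",p+[0,0,-.026]),"bore side",proj("side",np.array([.562,.177,.135])))
print("foot exp wrist",wproj(p+[0,0,-.146],s),"bore wrist",wproj((.562,.177,.135),s))
a=cv2.resize(I[30:250,140:340],None,fx=2.6,fy=2.6,interpolation=2)
cv2.imwrite("pics/s2.png",a);cv2.imwrite("pics/w3.png",J)
E
```

```text
travel mm [ 2.  -2.2  1. ] turn [ 0.02 -0.01  0.12] t 5.7 pos [0.5624 0.174  0.336 ]
foot exp side (np.float64(241.13636768912238), np.float64(121.78233736917815)) collar (np.float64(238.11175321115445), np.float64(62.07278118436972)) bore side (np.float64(241.4036888153162), np.float64(145.3232752835933))
foot exp wrist (np.float64(278.58045034416165), np.float64(206.67353084772833)) bore wrist (np.float64(276.54521231795036), np.float64(193.10416977098853))
```

View pics/s2.png

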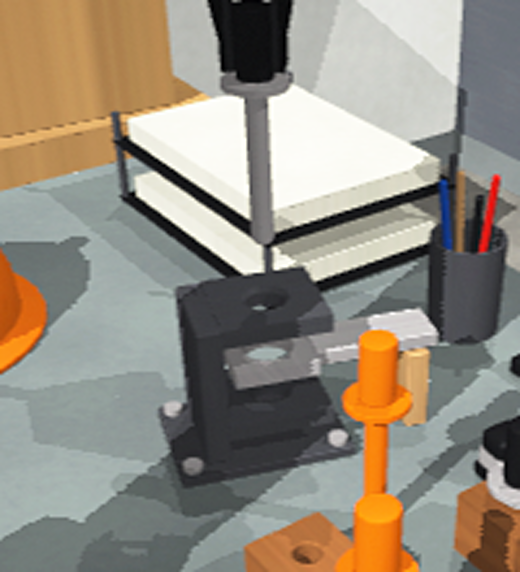

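View pics/w3.png

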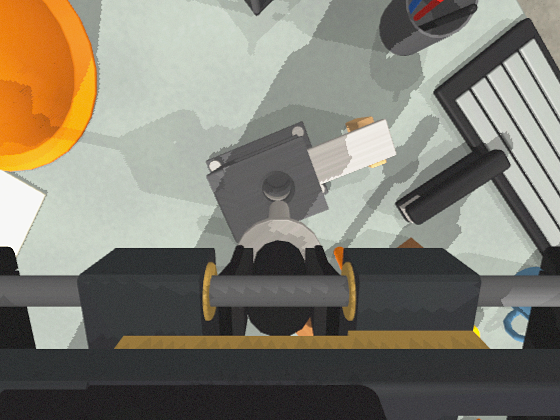

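```bash
python3 - <<'E'
from h import *
J=cv2.imread("pics/w3.png");S=cv2.imread("pics/s2.png");T=cv2.imread("pics/top0.png")
s=ctrl.get_state()
print("side bore",plane("side",(242.5,145.7),.135))
for v in(184,186,188):print("wrist bore",v,wplane((278,v),s,.135))
a=cv2.resize(J[150:240,225:335],None,fx=5,fy=5,interpolation=2)
a=cv2.convertScaleAbs(a,alpha=1.8)
b=cv2.convertScaleAbs(cv2.resize(T[160:210,160:215],None,fx=9,fy=9,interpolation=2),alpha=2.2)[:450,:240+10]
cv2.imwrite("pics/c2.png",np.hstack([a,b]))
E
```

```text
side bore [0.563  0.1743 0.135 ]
wrist bore 184 [0.5696 0.1836 0.135 ]
wrist bore 186 [0.5682 0.1819 0.135 ]
wrist bore 188 [0.5668 0.1803 0.135 ]
```

View pics/c2.png

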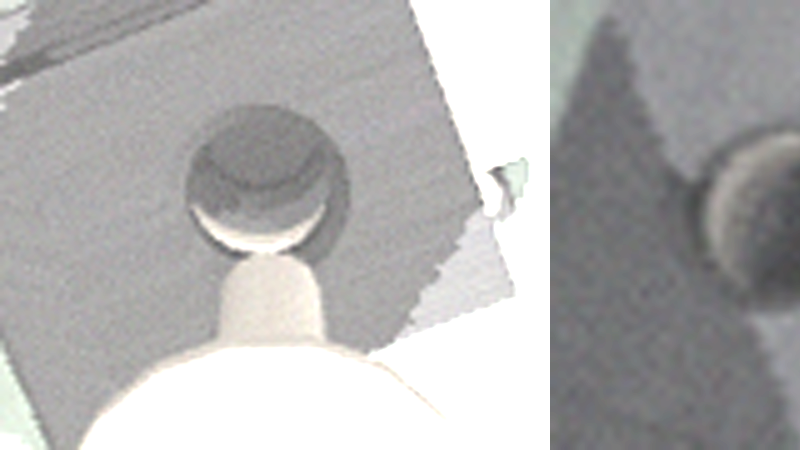

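The wrist crop puts the bore at (278.4,186.4), a few mm from the top and side estimates. I'll bring the foot to just above the jaw and compare foot and bore directly at the same height.

Emit:
step_arm(
  commands=[
    {"travel":[0.002,-0.001,0.01],"turn":[0,0,0]},
    {"travel":[0.004,-0.001,0.025],"turn":[0,0,0]},
    {"travel":[0.004,-0.001,0.038],"turn":[0,0,0]},
    {"travel":[0.004,-0.001,0.042],"turn":[0,0,0]},
    {"travel":[0.004,-0.001,0.042],"turn":[0,0,0]},
  ],
)

```text
time: 6.2
position: [0.5635, 0.1794, 0.292]
tool_rot: [-2.844, -1.334, 0.004]
ft_force: [-0.2, 0.6, -4.1]
grip_width: 0.312
grip_force: 35.0
```

Emit:
step_arm(
  commands=[
    {"travel":[0,0,0],"turn":[0,0,0]},
    {"travel":[0,0,0],"turn":[0,0,0]},
  ],
)

```text
time: 6.4
position: [0.5646, 0.1797, 0.2943]
tool_rot: [2.844, 1.334, 0.002]
ft_force: [0.3, -0.4, -3.2]
grip_width: 0.309
grip_force: 35.0
```

```bash
python3 - <<'E'
from h import *
s=ctrl.get_state();J=ctrl.get_image("wrist")[:,:,::-1];I=ctrl.get_image("side")[:,:,::-1];p=s['position']
R=Ro.from_rotvec(s['tool_rot']).as_matrix()
print(p,s['tool_rot'],s['ft_force'])
print("foot exp wrist",wproj(p+[0,0,-.146],s),"foot tip",wproj(p+R@[.009,0,.146],s),"collar rim",wproj(p+R@[.025,0,.021],s),wproj(p+R@[.025,0,.027],s))
print("bore wrist",wproj((.562,.177,.135),s),"side foot",proj("side",p-[0,0,.146]),"bore",proj("side",np.array([.562,.177,.135])))
u=cv2.convertScaleAbs(cv2.resize(J[150:250,230:330],None,fx=4,fy=4,interpolation=2),alpha=1.8)
v=cv2.convertScaleAbs(cv2.resize(I[100:200,190:290],None,fx=4,fy=4,interpolation=2),alpha=1.8)
cv2.imwrite("pics/c3.png",np.hstack([u,v]))
E
```

```text
[0.5646 0.1797 0.2943] [2.8441 1.3342 0.0021] [ 0.3252 -0.4172 -3.1983]
foot exp wrist (np.float64(278.5304631757207), np.float64(206.83230244855724)) foot tip (np.float64(278.62721523115437), np.float64(197.08431622379024)) collar rim (np.float64(278.35645785792383), np.float64(215.30851811963464)) (np.float64(278.3762109640297), np.float64(212.51391179640373))
bore wrist (np.float64(278.21102514852726), np.float64(207.4217683982758)) side foot (np.float64(241.48425326538913), np.float64(138.81358159015684)) bore (np.float64(241.4036888153162), np.float64(145.3232752835933))
```

View pics/c3.png

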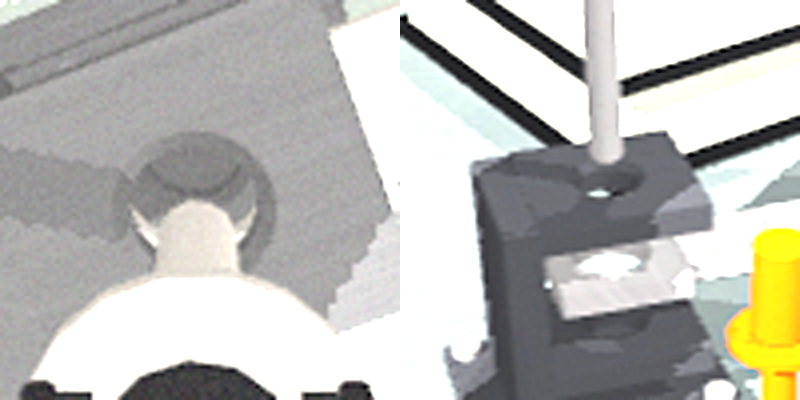

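Compared at the same height in the wrist crop, the bore centre is about (278.6,201) and the foot's vertical drop point about (279.6,206). So the bore is about 4–5 mm further along tool +x and 1 mm along −y. I'll correct that and lower gently while watching the force.

Emit:
step_arm(
  commands=[
    {"travel":[0.002,-0.0005,0],"turn":[0,0,0]},
    {"travel":[0.004,-0.001,0.003],"turn":[0,0,0]},
    {"travel":[0.004,-0.001,0.01],"turn":[0,0,0]},
    {"travel":[0.004,-0.001,0.018],"turn":[0,0,0]},
    {"travel":[0.004,-0.001,0.026],"turn":[0,0,0]},
  ],
)

```text
time: 7.0
position: [0.5658, 0.1832, 0.2665]
tool_rot: [2.844, 1.334, -0.001]
ft_force: [-0.3, 0.4, -3.8]
grip_width: 0.313
grip_force: 35.0
```

Emit:
step_arm(
  commands=[
    {"travel":[0,0,0],"turn":[0,0,0]},
    {"travel":[0,0,0],"turn":[0,0,0]},
  ],
)

```text
time: 7.2
position: [0.5658, 0.1832, 0.2671]
tool_rot: [2.844, 1.334, -0.001]
ft_force: [0.1, 0.1, -4.4]
grip_width: 0.316
grip_force: 35.0
```

Inside the upper jaw with no contact, so I'll keep lowering.

Emit:
step_arm(
  commands=[
    {"travel":[0,0,0.012],"turn":[0,0,0]},
    {"travel":[0,0,0.024],"turn":[0,0,0]},
    {"travel":[0,0,0.038],"turn":[0,0,0]},
    {"travel":[0,0,0.052],"turn":[0,0,0]},
    {"travel":[0,0,0.065],"turn":[0,0,0]},
  ],
)

```text
time: 7.7
position: [0.5655, 0.1832, 0.2007]
tool_rot: [-2.844, -1.334, 0.002]
ft_force: [0.1, -0.6, -4.1]
grip_width: 0.314
grip_force: 35.0
```

Emit:
step_arm(
  commands=[
    {"travel":[0,0,0.005],"turn":[0,0,0]},
    {"travel":[0,0,0.01],"turn":[0,0,0]},
    {"travel":[0,0,0.015],"turn":[0,0,0]},
    {"travel":[0,0,0.02],"turn":[0,0,0]},
    {"travel":[0,0,0.02],"turn":[0,0,0]},
  ],
)

```text
time: 8.2
position: [0.5658, 0.1833, 0.182]
tool_rot: [-2.844, -1.334, 0.001]
ft_force: [0.7, -0.3, -3.6]
grip_width: 0.315
grip_force: 35.0
```

Emit:
step_arm(
  commands=[
    {"travel":[0,0,0.006],"turn":[0,0,0]},
    {"travel":[0,0,0.012],"turn":[0,0,0]},
    {"travel":[0,0,0.016],"turn":[0,0,0]},
    {"travel":[0,0,0.018],"turn":[0,0,0]},
    {"travel":[0,0,0.018],"turn":[0,0,0]},
  ],
)

```text
time: 8.7
position: [0.5658, 0.1833, 0.1641]
tool_rot: [-2.844, -1.334, 0.001]
ft_force: [-0.3, 0.7, -3.8]
grip_width: 0.311
grip_force: 35.0
```

Emit:
step_arm(
  commands=[
    {"travel":[0,0,0.001],"turn":[0,0,0]},
    {"travel":[0,0,0.002],"turn":[0,0,0]},
    {"travel":[0,0,0.002],"turn":[0,0,0]},
  ],
)

```text
time: 9.0
position: [0.5661, 0.1834, 0.1626]
tool_rot: [-2.844, -1.334, -0.0]
ft_force: [-0.1, -0.2, -4.1]
grip_width: 0.317
grip_force: 35.0
```

Emit:
step_arm(
  commands=[
    {"travel":[0,0,0.001],"turn":[0,0,0]},
    {"travel":[0,0,0.0015],"turn":[0,0,0]},
    {"travel":[0,0,0.0015],"turn":[0,0,0]},
  ],
)

```text
time: 9.3
position: [0.5662, 0.1834, 0.1619]
tool_rot: [-2.844, -1.334, -0.001]
ft_force: [-2.2, -0.7, 1.9]
grip_width: 0.311
grip_force: 35.0
```

Contact came at the expected height, so the collar is seated. I'll release.

Emit:
step_arm(
  commands=[
    {"travel":[0,0,0],"turn":[0,0,0]},
    {"travel":[0,0,0],"turn":[0,0,0]},
    {"travel":[0,0,0],"turn":[0,0,0]},
    {"travel":[0,0,0],"turn":[0,0,0]},
  ],
  gripper=0.7,
)

```text
time: 9.7
position: [0.5662, 0.1834, 0.1611]
tool_rot: [2.844, 1.334, 0.001]
ft_force: [0.2, -0.5, -0.7]
grip_width: 0.59
grip_force: 0.0
```

Emit:
step_arm(
  commands=[
    {"travel":[0,0,-0.01],"turn":[0,0,0]},
    {"travel":[0,0,-0.03],"turn":[0,0,0]},
    {"travel":[0,0,-0.06],"turn":[0,0,0]},
    {"travel":[0,0,-0.09],"turn":[0,0,0]},
    {"travel":[0,0,-0.12],"turn":[0,0,0]},
  ],
)

```text
time: 10.2
position: [0.5661, 0.1833, 0.2831]
tool_rot: [2.844, 1.334, 0.001]
ft_force: [0.3, -0.5, -0.3]
grip_width: 0.697
grip_force: 0.0
```

Emit:
step_arm(
  commands=[
    {"travel":[0,0,0],"turn":[0,0,0]},
    {"travel":[0,0,0],"turn":[0,0,0]},
    {"travel":[0,0,0],"turn":[0,0,0]},
  ],
)

```text
time: 10.5
position: [0.5655, 0.1832, 0.2803]
tool_rot: [-2.844, -1.334, 0.002]
ft_force: [-0.0, 0.2, 0.3]
grip_width: 0.699
grip_force: 0.0
```

```bash
python3 - <<'E'
from h import *
I=ctrl.get_image("side")[:,:,::-1]
cv2.imwrite("pics/s3.png",cv2.resize(I[30:330,140:420],None,fx=2,fy=2,interpolation=2))
print(ctrl.get_state()['ft_force'])
print("collar centre",proj("side",np.array([.565,.18,.138])),"grip top",proj("side",np.array([.565,.18,.191])))
E
```

```text
[-0.2009  0.737   0.0855]
collar centre (np.float64(241.7699135814834), np.float64(143.06591528786882)) grip top (np.float64(240.57910072081762), np.float64(119.88958303993567))
```

View pics/s3.png

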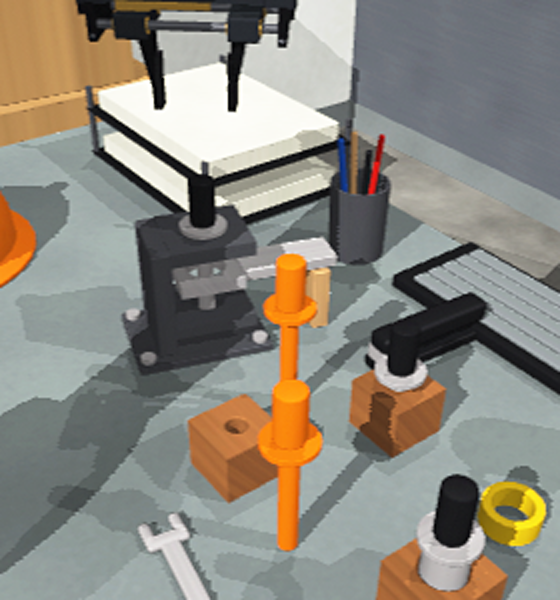

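The pin is seated: its collar lies on the upper jaw at crop (204,230), and its shank shows through the eye and on towards the lower jaw. The other pins are standing and the gripper is clear.

```bash
python3 -c "
from bench import ctrl
print(ctrl.close_job())"
```

```text
the job is handed in; nothing more can be done
None
```

The long slim pin is through both jaws and the drawbar eye with its collar resting on the upper jaw, released; the short, thick and orange pins were left standing, and I handed the job in at about 10.6 s.

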